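# Clip a shaker holder onto the rack's bar and load it

### The arm

A 6-joint arm with a two-finger parallel gripper is mounted at the origin on a cart in front of the work surface, level with it; the furniture and walls round the work are solid. World frame = base frame: x ahead of the robot, y to its left, z up, the work surface at z = 0. Lengths are in m, angles in rad, forces in N, time in s.
With the tool pointing down it reaches from about 0.35 to 0.775 m from the base axis. Payload 5.5 kg.
Tool frame: the origin (TCP) lies where the fingers leave the gripper's body, on its centre line; the fingertips stand env.tip_reach ahead of it and the grasp point (between the pads) lies 54 mm ahead of it (env.tip_reach is the distance from the TCP to the fingertips, in m); z points along the fingers, y is the line along which they close (so a half turn about z gives the same grasp; the last joint's range is limited). The gripper opens to 85 mm and grips with 20 to 120 N. Pads are 22 mm wide; open, the fingers measure 114 mm over their backs; the gripper's body (76 mm by 85 mm) begins 54 mm behind the grasp point. The pads swing forward as they close: fully open they stand 13 mm farther back than shut.
Start: joints at [1.15, 0.313, 0.046, 1.304, 0, 1.431], TCP at [0.159, 0.553, 0.304] pointing down, gripper open.
Joint ranges: [-2.76, 2.76], [-0.86, 1.69], [-1.03, 1.26], [-2.2, 2.34], [-1.47, 1.5], [-3.14, 3.14]. Speed limits (rad/s): [2.57, 2.57, 3.14, 3.14, 3.14, 3.14].

### API

Orientations are given as a unit quaternion [w, x, y, z].
In Python, from workcell import status, optics, hand_in, env gives the robot as it stands.
- The arm moves only by the shell command python3 -m handwheel 'ROWS' [FORCE]. ROWS is a JSON object whose one key "deltas" holds a list of rows, each a list of 5 numbers: the opening, from -1 (shut) to 1 (fully open), then the shift along the tool's x, y, z in units of 40 mm (1.0 is 40 mm), then the turn about the tool's z in units of 10 degrees (1.0 is 10 degrees). In form: {"deltas": [[jaw, x, y, z, roll], ...]}. A call has 1 to 20 rows; each row shifts and turns the commanded pose from where the row before left it, along the tool's axes as they then stand; what a row does not reach is not made up. A row lasts 1/8 s, in which the tool goes at most 62.5 mm and 10.7 degrees, less where a joint would pass 70% of its speed; a pose out of reach is approached as far as the arm can. A call is refused whole if a number of a shift passes 1 or a number of a turn 1, either way. A call with a gripper value outside its range is refused whole. The fingers move at their own pace and stop on an object; FORCE is the grip in N (left out, the last holds). Time passes only in rows, so rows that do not move let the fingers close. It gives the time, the measured TCP pose, the force, the opening and the grip force at its end, in the units of the state.
- status.get_state(): the state, without advancing time (a new reading comes with each control period).
- optics.read_camera(name): name is "scene" or "top" or "wrist"; returns a dict with "frame" (480x640x3 uint8, red, green, blue), "depth" (480x640 float32, m along the optical axis (not along the pixel's ray), 0 where there is no reading), "vfov" (degrees; the focal length in pixels is half the picture's height over the tangent of half this angle, whatever the lens; pixels are square), "cx", "cy" (the principal point, pixels), "k1" (the pictures are not rectified: a ray, as slopes to the right and down, at radius r is drawn at 1 + k1 r^2 times it, then the intrinsics apply), "origin" and "attitude" of the camera in the world. Camera axes: x right, y down, z forward; pixel columns grow to the right and rows downward; lengths in m; the calibration is good to about 2 mm. A picture is of the moment at which its call begins.
- hand_in(): hands the job in; it is judged then, once.
The state is a dict: "clock": time; "joint_pos": joint angles; "qvel": joint speeds; "tau": joint torques, N m; "tcp_pos": TCP position; "orientation": TCP orientation; "wrist_force": force on the tool from outside, world axes, zero at the start; "ft_torque": the same for the moment, N m; "finger_gap": finger opening in m; "grip_force": force on a finger pad.
Only numpy, scipy, OpenCV 4.12 (cv2) and the standard library are available. Lean on these libraries where they do the work, as an engineer would, in place of code of your own. Each camera call takes 0.05 s, during which the arm holds its last target. There are 200 camera calls.

### The job

Fit the loose white holder to the thick upper steel bar of the wooden rack, on the free stretch beside the holder that is already there: cup towards you, pressed straight down only until both sprung arms snap under the bar and the clip sits home, then let go; the bar's height has been changed and is not known, and the plastic cracks if it is forced. Then stand the salt shaker upright in its cup, and leave the other things where they are.

Things in the scene. Friction and masses are not known exactly. Their poses are not given: they have to be found in the camera images.
- rack: fixed pale wooden rack, 100 x 400 x 205 mm: base and two 16 mm end boards, between them two steel bars along its y: upper one 20 mm thick at x 0, lower one 10 mm thick, 15 mm in front and 40 mm below it. Origin: underside, below the upper bar's middle; x to the back, y left, z up. The upper bar is free from y +50 to -173 mm; at y +95 mm a like holder with a spice jar is fixed to it
- slot_mid (a point): point above the rack's base at the middle of the free stretch, at mid-height of the slots (rack x 0, y -60, z 140 mm); axes as the rack's. The bars, the fitted holder and its jar (top 58 mm above the upper bar's axis) are screwed fast together somewhere in the slots: the upper bar's axis passes within 24 mm above or below this point, in line with it in x; the height is not measured
- holder: loose white plastic holder, 93 x 56 x 105 mm, 100 g, standing upright on the worktop: an open cup (outer diameter 56, inner 50, height 46, floor 3 mm) with a flat back plate and behind it a clip that opens downwards. Origin: centre of the cup's underside; x from the cup to the clip, z up. On the bar the back plate stands 1.5 mm clear of the lower bar and leans on it when loaded
- tab_top (a point): middle of the top of the thumb tab over the clip: 10 (x) x 24 (y) x 40 mm high, at holder x 50, from z 65 to 105 mm, right above the bore. Grip it across its broad faces (closing along x, so that the cup's weight cannot swing it), tool about 16 mm below its top, and push straight down; axes as the holder's
- bore (a point): centre of the clip's bore, holder x 50, z 50 mm; runs along y, 24 mm long; crown underside 10 mm above this point; two arms with round 6 mm lips 11.8 mm apart, feet flared to 25 mm, 15 mm below it. On the bar's axis when home. The arms meet the bar with this point about 17 mm above its axis and pass its widest point about 7 mm above; then the arms close and draw it down until the crown meets it
- cup_floor (a point): centre of the cup's inner floor, 3 mm above the holder's origin; axes as the holder's
- clip_front (a joint): spread of the clip's front (cup side) arm, rad: 0 free, about 0.21 at the bar's widest point, about 0.08 when home (the bar keeps it open). The push needed rises to about 10 to 17 N and drops at once when both arms pass; then the crown meets the bar hard. A sideways error of 2 mm spreads one arm more and gives about 10 N of side force
- clip_rear (a joint): spread of the clip's rear arm, rad, in the same way: 0 free, about 0.21 at the bar's widest point, about 0.08 when home (the bar keeps it open). At home the arms' own grip loads the bar with about 12 N in all; a further push of some 20 N cracks the plastic
- shaker: small whitish salt shaker, ribbed, with a pierced grey-white domed top, diameter 44 mm (34 mm in its top 16 mm), 90 mm high, about 100 g, standing on the worktop in front of the rack; origin: centre of its underside, z up
- tin: small food tin, diameter 57 mm, 72 mm high, on the worktop in front of the rack; origin: centre of its underside
- jar_loose: glass spice jar with a green cap, diameter 46 mm, 106 mm high, on the worktop to the right; origin: centre of its underside
There are look-alikes about, which are no part of the job. Leave any red look-alike of the shaker alone.

How it is judged:
By the outcome, as a careful person would: the job done as asked, in the order asked, and still so for the second after the job is handed in, with the robot touching nothing.
It also fails if it takes over 66 s, if anything falls off the work surface, if the arm or the gripper's body presses on something with over 40 N, if the wrist force passes 120 N, or if a joint passes its speed limit or range.

## Working session

There is one attempt and no reset: what is moved stays moved. The work goes in short steps, Python scripts to look and compute and a shell command to move; the robot and the scene stay as the last step left them, time stands still between calls to the robot, and variables do not carry over. Pictures are saved under pics/ and viewed, at most 13 in all, crops included, and the job is handed in when it is done.

```bash
mkdir -p pics; cat > h.py <<'E'
import numpy as np, cv2
from workcell import status, optics, env
from scipy.spatial.transform import Rotation as R
def q2R(q): return R.from_quat(np.asarray(q)[[1,2,3,0]]).as_matrix()
def att(a):
    a=np.asarray(a,float); return a if a.shape==(3,3) else q2R(a)
def cloud(c):
    "world xyz per pixel (nan where no depth)"
    h,w=c['depth'].shape; f=h/2/np.tan(np.radians(c['vfov'])/2)
    K=np.array([[f,0,c['cx']],[0,f,c['cy']],[0,0,1.]])
    u,v=np.meshgrid(np.arange(w,dtype=float),np.arange(h,dtype=float))
    n=cv2.undistortPointsIter(np.stack([u,v],-1).reshape(-1,1,2),K,np.array([c['k1'],0,0,0.]),None,None,(3,60,1e-10)).reshape(h,w,2)
    d=c['depth'].astype(float); d=np.where(d>0,d,np.nan)
    P=np.dstack([n*d[...,None],d])
    return P@att(c['attitude']).T+np.asarray(c['origin'])
def save(c,name): cv2.imwrite('pics/'+name,c['frame'][...,::-1])
E
python3 - <<'E'
from h import *
for n in ('scene','top'):
    c=optics.read_camera(n); save(c,n+'1.png'); np.savez(n+'1.npz',P=cloud(c),f=c['frame'])
    print(n,c['vfov'],c['k1'],c['origin'],c['attitude'])
s=status.get_state(); print(s, env.tip_reach)
E
```

```text
scene 53.953570040820914 -0.04373500288551455 [-0.1434354  -0.72331625  0.49969435] [-0.50705479  0.76300402 -0.33145674  0.22551437]
top 51.628979680565934 -0.016407438180673695 [ 0.3992473  -0.11191647  1.27385143] [-0.03604451  0.71628394 -0.69558505  0.04242119]
{'clock': 0.1, 'joint_pos': array([1.15040956e+00, 3.13933166e-01, 4.51211078e-02, 1.30359164e+00,
       1.99786875e-05, 1.43119395e+00]), 'qvel': array([-0.00046201, -0.0032338 ,  0.00212414,  0.00034167, -0.00103594,
       -0.00086678]), 'tau': array([ 3.51351351e-03, -4.81725526e+01,  2.99243474e+01,  1.27801191e-02,
       -5.16224418e-05,  1.78416207e-05]), 'tcp_pos': array([0.15921167, 0.55218415, 0.30310513]), 'orientation': array([-2.31699083e-04,  1.39931420e-01,  9.90160872e-01, -7.69626700e-04]), 'wrist_force': array([-0.52154992, -0.33835045,  0.38837257]), 'ft_torque': array([-0.00760391,  0.00119393, -0.00709982]), 'grip_force': 0.0, 'finger_gap': 0.08553045403163165} 0.0726
```

View pics/scene1.png

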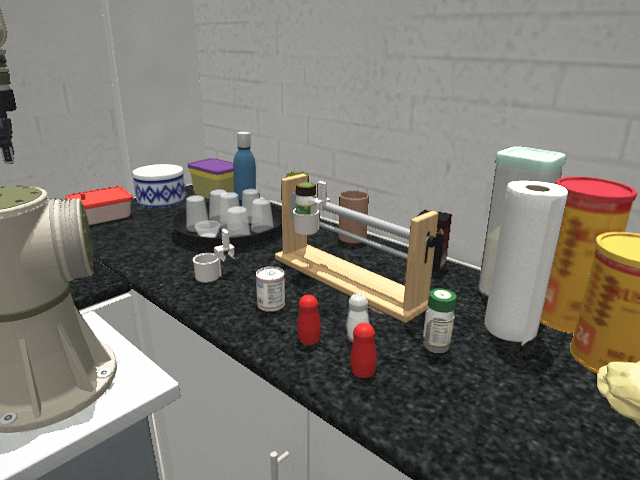

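View pics/top1.png

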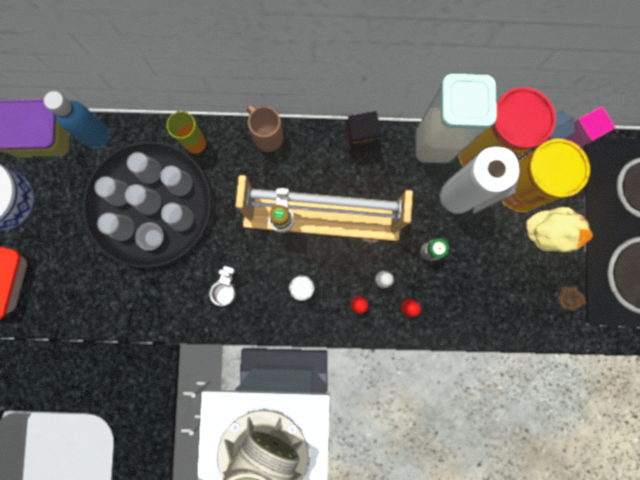

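The scene image shows the loose holder at (207,265) with its clip at (226,245). The white shaker is at (358,315) between two red ones, the tin is at (270,288) and the bar runs from (325,200) to (410,232). In the top image the cup is at (222,293), the clip at (228,270), the shaker at (385,279) and the bar from (290,196) to (400,208).

```bash
python3 - <<'E'
from h import *
for n in ('scene','top'):
    d=np.load(n+'1.npz');P=d['P'];f=d['f'].astype(int)
    pts={'scene':dict(cup=(207,270),tab=(225,237),shk=(358,300),tin=(270,285),bar1=(345,207),bar2=(400,228),post=(425,215),postL=(293,178),loose=(441,293)),
     'top':dict(cup=(222,293),tab=(228,270),shk=(385,279),tin=(302,288),bar1=(300,196),bar2=(390,205),bar3=(345,200),postR=(407,195),postL=(243,182),loose=(440,248),jarcap=(280,215),baseR=(390,235),baseL=(255,225))}[n]
    for k,(u,v) in pts.items(): print(n,k,np.nanmedian(P[v-1:v+2,u-1:u+2].reshape(-1,3),0).round(4))
    # bar points: cylinder ridge
    X,Y,Z=P[...,0],P[...,1],P[...,2]
    if n=='top':
        for u in range(295,396,12):
            col=P[185:216,u]; i=np.nanargmax(col[:,2]); print(u,185+i,col[i].round(4))
        wh=(f.min(2)>90)&(Z>0.012)
        m=np.zeros_like(wh);m[255:312,205:245]=1
        q=P[wh&m]; print('holder n',len(q))
        for a,b in((.012,.035),(.035,.055),(.055,.08),(.08,.12)):
            s=q[(q[:,2]>a)&(q[:,2]<b)]
            if len(s): print(a,b,len(s),s.mean(0).round(4),s.min(0).round(4),s.max(0).round(4))
        for nm,(u,v) in dict(shk=(385,279),tin=(302,288),loose=(437,249)).items():
            s=P[v-14:v+15,u-14:u+15].reshape(-1,3); s=s[s[:,2]>np.nanmax(s[:,2])-.012]; print(nm,len(s),s.mean(0).round(4),s.min(0).round(4),s.max(0).round(4))
E
```

```text
scene cup [0.3814 0.09   0.0311]
scene tab [0.4362 0.0911 0.0934]
scene shk [ 0.4313 -0.2927  0.0864]
scene tin [ 0.3964 -0.1023  0.0585]
scene bar1 [0.769  0.014  0.1019]
scene bar2 [ 0.6026 -0.2587  0.1632]
scene post [ 0.5984 -0.3131  0.205 ]
scene postL [0.612  0.049  0.2036]
scene loose [ 0.5191 -0.4028  0.1074]
top cup [0.3963 0.1194 0.003 ]
top tab [0.4524 0.0966 0.0641]
top shk [ 0.4409 -0.2823  0.0898]
top tin [ 0.4141 -0.085   0.0696]
top bar1 [ 0.6207 -0.0757  0.1644]
top bar2 [ 0.606  -0.281   0.1639]
top bar3 [ 0.6147 -0.1784  0.1636]
top postR [ 0.6223 -0.3118  0.2049]
top postL [0.6397 0.0489 0.2048]
top loose [ 0.5173 -0.4092  0.1064]
top jarcap [ 0.5674 -0.0355  0.212 ]
top baseR [ 0.5561 -0.3044  0.0169]
top baseL [0.5714 0.0412 0.0173]
295 198 [ 0.615  -0.0648  0.1681]
307 195 [ 0.6231 -0.0917  0.1662]
319 199 [ 0.6147 -0.1192  0.1663]
331 202 [ 0.6084 -0.1465  0.1675]
343 202 [ 0.6091 -0.1736  0.1681]
355 202 [ 0.61   -0.2008  0.1682]
367 205 [ 0.6042 -0.2283  0.1664]
379 204 [ 0.6071 -0.2553  0.1679]
391 204 [ 0.6077 -0.2823  0.1694]
holder n 381
0.012 0.035 66 [0.3952 0.1178 0.0232] [0.3712 0.0848 0.0124] [0.4186 0.1384 0.0349]
0.035 0.055 131 [0.396  0.1138 0.0462] [0.367  0.0839 0.0353] [0.4537 0.1412 0.0541]
0.055 0.08 127 [0.4371 0.0997 0.0656] [0.4184 0.0844 0.0569] [0.4597 0.119  0.0778]
0.08 0.12 57 [0.4434 0.0976 0.1022] [0.4367 0.0869 0.0817] [0.4508 0.1109 0.1101]
shk 113 [ 0.441  -0.2861  0.0873] [ 0.4267 -0.3002  0.0829] [ 0.4555 -0.2715  0.0949]
tin 395 [ 0.4147 -0.0838  0.0702] [ 0.3874 -0.1117  0.0665] [ 0.4429 -0.0559  0.0785]
loose 272 [ 0.5177 -0.4069  0.1065] [ 0.4956 -0.4294  0.1021] [ 0.5392 -0.3856  0.114 ]
```

```bash
python3 -m handwheel '{"deltas": [[1,-0.83,-0.75,0,0],[1,-0.83,-0.75,0,0],[1,-0.83,-0.75,0,0],[1,-0.83,-0.75,0,0],[1,-0.83,-0.75,0,0],[1,-0.83,-0.75,0,0],[1,-0.83,-0.75,0,0],[1,-0.83,-0.75,0,0],[1,-0.83,-0.75,0,0],[1,-0.83,-0.75,0,0],[1,-0.83,-0.75,0,0],[1,-0.83,-0.75,0,0]]}' && python3 -m handwheel '{"deltas": [[1,0,0,0,1],[1,0,0,0,1],[1,0,0,0,1],[1,0,0,0,1],[1,0,0,0,1],[1,0,0,0,1],[1,0,0,0,1],[1,0,0,0,1],[1,0,0,0,1],[1,0,0,0,0.3],[1,0,0,0,0],[1,0,0,0,0]]}'
python3 - <<'E'
from h import *
c=optics.read_camera('wrist'); save(c,'w1.png'); np.savez('w1.npz',P=cloud(c),f=c['frame'])
print(c['vfov'],c['k1'],c['origin'],c['attitude'])
s=status.get_state(); print(s['joint_pos'])
E
```

```text
clock: 1.6
tcp_pos: [0.4428, 0.0948, 0.3037]
orientation: [-0.0, 0.14, 0.99, 0.0]
wrist_force: [-0.0, 0.7, -0.0]
finger_gap: 0.0851
grip_force: 0.0
clock: 3.1
tcp_pos: [0.4423, 0.0962, 0.3037]
orientation: [-0.0, 0.814, 0.58, -0.0]
wrist_force: [0.6, -0.1, 0.2]
finger_gap: 0.0855
grip_force: 0.0
67.61935000115268 -0.07292520348221425 [0.46663598 0.17194327 0.37300896] [ 0.15412104  0.97412068 -0.16328367 -0.02596239]
[ 3.64438645e-02  7.68996098e-02 -2.48647764e-01  1.24546795e+00
  4.77712793e-05  1.93969974e+00]
```

View pics/w1.png

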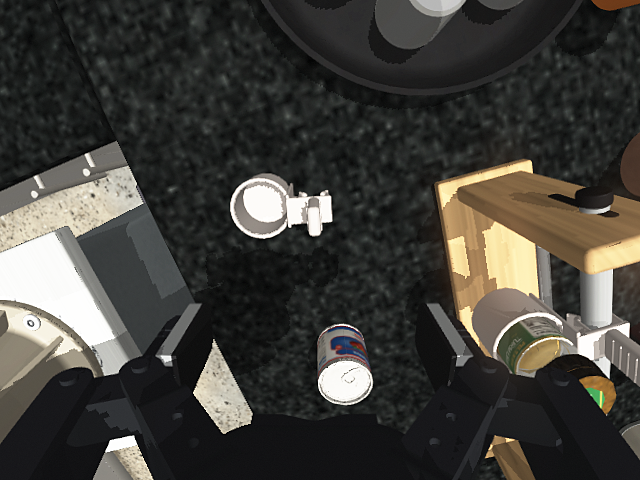

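The wrist image shows the cup rim centred at about (262,207), the tab top at about (315,215), and the rack with its fitted holder at right.

```bash
cat > hol.py <<'E'
from h import *
from scipy.optimize import least_squares
def holder(P,f,ctr,r=.09):
    "cup rim circle centre, tab top rect"
    Z=P[...,2]; near=np.hypot(P[...,0]-ctr[0],P[...,1]-ctr[1])<r
    q=P[near&(f.astype(int).min(2)>110)]
    rim=q[abs(q[:,2]-.046)<.003]
    g=lambda p:np.maximum(0,abs(np.hypot(rim[:,0]-p[0],rim[:,1]-p[1])-.0265)-.0015)
    s=least_squares(g,ctr,loss='soft_l1',f_scale=.002).x
    tab=q[q[:,2]>.099]
    rect=cv2.minAreaRect((tab[:,:2]*1000).astype(np.float32))
    return s,len(rim),tab.mean(0),len(tab),rect,np.percentile(tab[:,2],[5,50,95])
E
python3 - <<'E'
from hol import *
d=np.load('w1.npz');P=d['P'];f=d['f']
h=holder(P,f,[.396,.115]); print(h)
v=h[2][:2]-h[0]; print('yaw cup->tab',np.degrees(np.arctan2(v[1],v[0])),np.hypot(*v))
# table & bits
q=P[150:260,230:350].reshape(-1,3); print('table z',np.nanpercentile(q[:,2],[5,20,40]))
near=np.hypot(P[...,0]-.44,P[...,1]-.097)<.04
w=P[near&(abs(P[...,2]-.063)<.004)]; print('crown level',w.mean(0),w.min(0),w.max(0))
E
```

```text
(array([0.39544604, 0.11429227]), 620, array([0.42248369, 0.11077057, 0.18414919]), 690, ((413.81707763671875, 109.55802154541016), (27.23236656188965, 69.41129302978516), 77.18017578125), array([0.10174603, 0.10496489, 0.28611954]))
yaw cup->tab -7.421099671533366 0.027266034972997847
table z [-0.00189975 -0.00119518 -0.00060377]
crown level [0.43623415 0.10419795 0.06394704] [0.41500129 0.0862148  0.0594184 ] [0.459832   0.12207507 0.06676658]
```

```bash
sed -i 's/tab=q\[q\[:,2\]>.099\]/tab=q[(q[:,2]>.099)\&(q[:,2]<.11)]/' hol.py
python3 - <<'E'
from hol import *
d=np.load('w1.npz');P=d['P'];f=d['f']
h=holder(P,f,[.396,.115]); print(h)
v=h[2][:2]-h[0]; print('yaw cup->tab',np.degrees(np.arctan2(v[1],v[0])),np.hypot(*v))
s=status.get_state(); M=q2R(s['orientation']); a=np.arctan2(v[1],v[0])
tgt=np.array([*(h[0]+.05*np.array([np.cos(a),np.sin(a)])),.105-.016+.054]); print('tgt',tgt,'tool delta units',(M.T@(tgt-s['tcp_pos']))/.04,'toolY ang',np.degrees(np.arctan2(M[1,1],M[0,1])))
E
```

```text
(array([0.39544604, 0.11429227]), 620, array([0.44245912, 0.10211057, 0.10341093]), 365, ((442.20135498046875, 101.40476989746094), (23.847572326660156, 9.935467720031738), 74.50462341308594), array([0.10125697, 0.10361883, 0.10497751]))
yaw cup->tab -14.526604910280472 0.04856566099177715
tgt [0.44384761 0.1017508  0.143     ] tool delta units [ 0.14402875 -0.00826276  4.01944666] toolY ang -19.04852956353517
```

```bash
python3 -m handwheel '{"deltas": [[0,0.13,-0.03,0.3,-0.37],[-0.2,0,0,0.7,0],[-0.2,0,0,0.8,0],[-0.2,0,0,0.8,0],[-0.2,0,0,0.7,0],[-0.2,0,0,0.5,0],[-0.2,0,0,0.22,0],[-0.2,0,0,0,0],[-0.2,0,0,0,0]]}' 60
python3 - <<'E'
from h import *
s=status.get_state();print(s['tcp_pos'])
c=optics.read_camera('wrist'); save(c,'w2.png')
E
```

```text
clock: 4.28
tcp_pos: [0.4436, 0.1016, 0.1439]
orientation: [0.0, 0.795, 0.606, 0.001]
wrist_force: [-0.7, 0.1, 0.6]
finger_gap: 0.0342
grip_force: 0.0
[0.44359095 0.10156557 0.14390786]
```

View pics/w2.png

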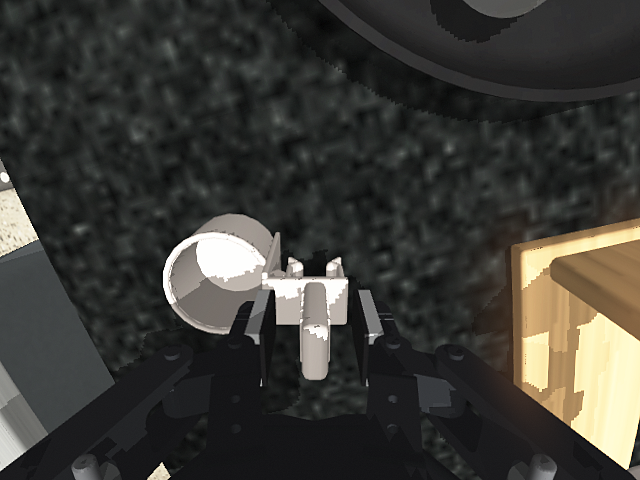

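The tab at (316,330) is centred between the fingers at about 265 and 368. I'll close, lift, and carry it to the front of the free stretch.

```bash
python3 -m handwheel '{"deltas": [[-1,0,0,0,0],[-1,0,0,0,0],[-1,0,0,0,0],[-1,0,0,0,0],[-1,0,0,0,0],[-1,0,0,0,0]]}' 60 && python3 -m handwheel '{"deltas": [[-1,0,0,-0.3,0],[-1,0,0,-0.6,0],[-1,0,0,-0.8,0],[-1,0,0,-0.8,0],[-1,0,0,-0.8,0],[-1,0,0,-0.7,-0.63],[-1,0,0,0,-0.63],[-1,-0.6,0.04,0,0],[-1,-0.8,0.04,0,0],[-1,-0.8,0.04,0,0],[-1,-0.8,0.04,0,0],[-1,-0.8,0.04,0,0],[-1,-0.8,0.04,0,0],[-1,-0.8,0.04,0,0],[-1,-0.8,0.04,0,0],[-1,-0.3,0,0,0],[-1,0,0,0,0],[-1,0,0,0,0]]}'  && python3 -m handwheel '{"deltas": [[-1,0,0.5,0,0],[-1,0,0.7,0,0],[-1,0,0.7,0,0],[-1,0,0.5,0,0],[-1,0,0.2,0,0],[-1,0,0,0,0],[-1,0,0,0,0]]}'
python3 - <<'E'
from h import *
s=status.get_state();print(s['tcp_pos'],s['orientation'],s['joint_pos'])
c=optics.read_camera('wrist'); save(c,'w3.png'); np.savez('w3.npz',P=cloud(c),f=c['frame'],o=c['origin'])
c=optics.read_camera('scene'); np.savez('s3.npz',P=cloud(c),f=c['frame']); save(c,'s3.png')
E
```

```text
clock: 5.08
tcp_pos: [0.4435, 0.1015, 0.1436]
orientation: [0.0, 0.795, 0.606, 0.001]
wrist_force: [0.6, -0.1, 5.4]
finger_gap: 0.0093
grip_force: 61.3
clock: 7.32
tcp_pos: [0.4428, -0.1579, 0.303]
orientation: [-0.0, 0.724, 0.69, 0.0]
wrist_force: [-0.6, -0.3, -0.5]
finger_gap: 0.0092
grip_force: 60.3
clock: 8.2
tcp_pos: [0.5463, -0.1634, 0.3032]
orientation: [-0.0, 0.724, 0.69, -0.0]
wrist_force: [0.2, 0.1, -1.1]
finger_gap: 0.0094
grip_force: 60.3
[ 0.54628906 -0.16343212  0.30316391] [-2.96874514e-04  7.23998652e-01  6.89801315e-01 -1.00099569e-04] [-4.31469609e-01  3.04464081e-01  3.21478754e-02  1.29910584e+00
  3.31345672e-05  1.18769376e+00]
```

View pics/w3.png

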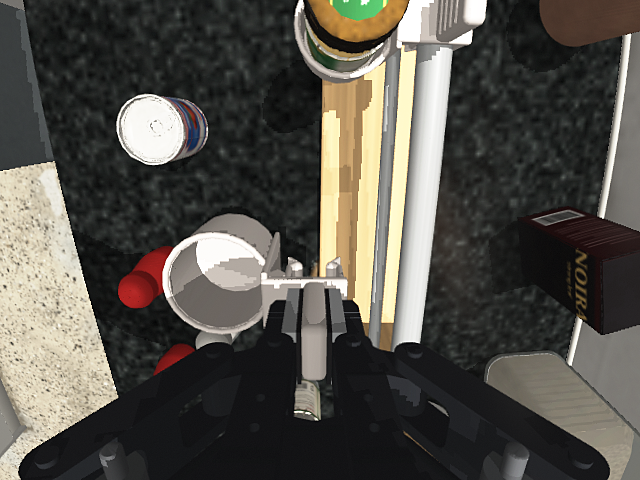

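Wrist view: the tab is held at (315,330), the cup is at (220,280), the upper bar runs from (433,50) to (405,340), and the fitted holder is at the top. Next I'll fit the bar as a 20 mm cylinder.

```bash
cat > bar.py <<'E'
from h import *
from scipy.optimize import least_squares
def fitbar(P,z0=.156,name=''):
    # seed region: near the expected bar line
    x0=.6147+.049*(P[...,1]+.1784)
    m=(abs(P[...,0]-x0)<.014)&(P[...,2]>z0-.014)&(P[...,2]<z0+.02)&(P[...,1]<-.07)&(P[...,1]>-.30)
    q=P[m]; 
    def res(p):
        y=q[:,1]+.17; return np.hypot(q[:,0]-p[0]-p[1]*y,q[:,2]-p[2]-p[3]*y)-.010
    r=least_squares(res,[.614,.049,z0,0],loss='soft_l1',f_scale=.0015)
    print(name,len(q),'x@-.17 %.4f slope %.4f z %.4f zslope %.4f'%tuple(r.x),'rms',np.sqrt(np.mean(np.minimum(r.fun**2,1e-5))), 'y',q[:,1].min(),q[:,1].max())
    return r.x
E
python3 - <<'E'
from bar import *
from hol import holder
fitbar(np.load('w3.npz')['P'],name='wrist'); fitbar(np.load('s3.npz')['P'],name='scene'); fitbar(np.load('top1.npz')['P'],name='top')
d=np.load('w3.npz');P=d['P'];f=d['f'].astype(int)
# bias of the wrist camera: where does it see the held cup rim / tab?
s=status.get_state(); M=q2R(s['orientation']); T=s['tcp_pos']
ex=M[:,1]; bore=T+np.array([0,0,-.0937]); rimz=bore[2]-.004
q=P[(f.min(2)>110)&(abs(P[...,2]-rimz)<.004)&(np.hypot(P[...,0]-(T-.05*ex)[0],P[...,1]-(T-.05*ex)[1])<.04)]
g=lambda p:np.maximum(0,abs(np.hypot(q[:,0]-p[0],q[:,1]-p[1])-.0265)-.0015)
c=least_squares(g,(T-.05*ex)[:2],loss='soft_l1',f_scale=.002).x
print('ex',ex,'cup expected',(T-.05*ex)[:2],'seen',c,len(q),'rim z seen',np.median(q[:,2]),'exp',rimz)
t=P[(f.min(2)>110)&(abs(P[...,2]-(bore[2]+.055))<.006)&(np.hypot(P[...,0]-T[0],P[...,1]-T[1])<.025)]
print('tab top seen',np.median(t,0),len(t),'exp z',bore[2]+.055)
# neighbour jar top / posts via wrist
j=P[0:20,340:375].reshape(-1,3); print('jar cap',np.nanmedian(j,0))
E
```

```text
wrist 7819 x@-.17 0.6108 slope 0.0578 z 0.1537 zslope 0.0013 rms 0.0005612106554080128 y -0.23775572681065574 -0.07000272957403403
scene 574 x@-.17 0.6121 slope 0.0548 z 0.1542 zslope -0.0002 rms 0.0010203472879016197 y -0.28384178039603086 -0.11086110055249732
top 876 x@-.17 0.6123 slope 0.0584 z 0.1555 zslope -0.0003 rms 0.0016002800798255315 y -0.2999049504278973 -0.07098992108988125
ex [ 9.98808060e-01 -4.88102104e-02 -1.53111290e-04] cup expected [ 0.49637248 -0.16124929] seen [ 0.49589436 -0.16080034] 1957 rim z seen 0.20582749773731135 exp 0.20560395346118465
tab top seen [ 0.54480975 -0.16114137  0.26347679] 1418 exp z 0.26460395346118465
jar cap [ 0.56799255 -0.04058248  0.21248075]
```

```bash
python3 -m handwheel '{"deltas": [[-1,-0.2,0.3,0,0.05],[-1,-0.3,0.6,0,0],[-1,-0.15,0.5,0,0],[-1,0,0.2,0,0],[-1,0,0.03,0,0],[-1,0,0,0.4,0],[-1,0,0,0.3,0],[-1,0,0,0.15,0],[-1,0,0,0,0],[-1,0,0,0,0],[-1,0,0,0,0]]}' 
python3 - <<'E'
from bar import *
s=status.get_state();print(s['tcp_pos'],s['orientation'],s['wrist_force'],s['ft_torque'])
T=s['tcp_pos'];M=q2R(s['orientation']);ex=M[:,1];print('yaw',np.degrees(np.arctan2(ex[1],ex[0])))
c=optics.read_camera('wrist'); save(c,'w4.png'); P=cloud(c); f=c['frame'].astype(int)
b=fitbar(P,.1537); print('bar x at T',b[0]+b[1]*(T[1]+.17),'T',T)
q=P[(f.min(2)>110)&(abs(P[...,2]-(T[2]-.0977))<.004)&(np.hypot(P[...,0]-(T-.05*ex)[0],P[...,1]-(T-.05*ex)[1])<.04)]
g=lambda p:np.maximum(0,abs(np.hypot(q[:,0]-p[0],q[:,1]-p[1])-.0265)-.0015)
print('cup exp',(T-.05*ex)[:2],'seen',least_squares(g,(T-.05*ex)[:2],loss='soft_l1',f_scale=.002).x,len(q),np.median(q[:,2])-(T[2]-.0977))
E
```

```text
clock: 9.68
tcp_pos: [0.6109, -0.1936, 0.2697]
orientation: [0.0, 0.727, 0.687, 0.0]
wrist_force: [-1.3, -0.0, -0.2]
finger_gap: 0.0092
grip_force: 60.3
[ 0.61086552 -0.1935542   0.26965398] [4.51793016e-04 7.27105690e-01 6.86525350e-01 2.37108415e-04] [-1.2898477 -0.0336311 -0.2053781] [-0.04031249  0.00908531 -0.0068064 ]
yaw -3.2886068703658915
 11294 x@-.17 0.6107 slope 0.0587 z 0.1538 zslope 0.0003 rms 0.0007512994299005618 y -0.2999992955985318 -0.07003111061591497
bar x at T 0.6093610712544593 T [ 0.61086552 -0.1935542   0.26965398]
cup exp [ 0.56094788 -0.19068593] seen [ 0.56061132 -0.19055148] 1974 0.0002883676083471065
```

View pics/w4.png

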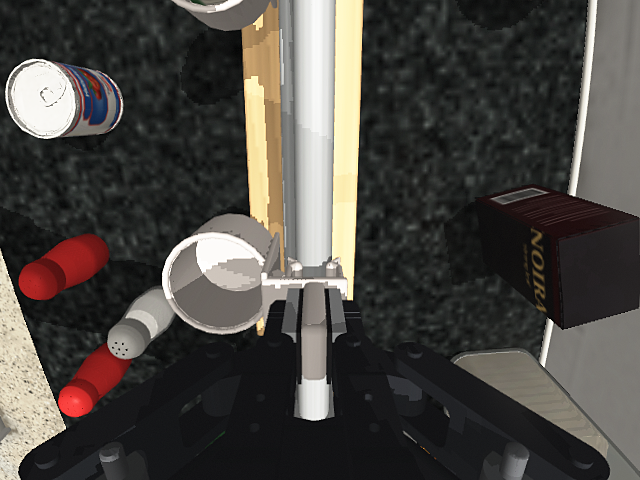

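The cup is at (220,280) and the clip straddles the bar at (315,270). The tool is about 1.1 mm too far back. I'll correct that and descend gently.

```bash
python3 -m handwheel '{"deltas": [[-1,0,-0.03,0.05,0],[-1,0,0,0.05,0],[-1,0,0,0,0],[-1,0,0,0,0]]}' && python3 -m handwheel '{"deltas": [[-1,0,0,0.025,0],[-1,0,0,0.025,0],[-1,0,0,0.025,0],[-1,0,0,0,0]]}' && python3 -m handwheel '{"deltas": [[-1,0,0,0.025,0],[-1,0,0,0.025,0],[-1,0,0,0,0]]}'
```

```text
clock: 10.22
tcp_pos: [0.6097, -0.1935, 0.2653]
orientation: [0.0, 0.727, 0.687, 0.0]
wrist_force: [1.0, -0.6, 0.1]
finger_gap: 0.0094
grip_force: 60.7
clock: 10.72
tcp_pos: [0.6102, -0.1936, 0.2638]
orientation: [0.002, 0.727, 0.687, 0.001]
wrist_force: [0.6, -0.6, 6.8]
finger_gap: 0.0091
grip_force: 61.8
clock: 11.1
tcp_pos: [0.6103, -0.1938, 0.2626]
orientation: [0.002, 0.727, 0.687, 0.001]
wrist_force: [0.7, 0.7, 11.1]
finger_gap: 0.0092
grip_force: 62.3
```

```bash
for i in 1; do python3 -m handwheel '{"deltas": [[-1,0,0,0.025,0],[-1,0,0,0.025,0],[-1,0,0,0,0]]}'; done; python3 -m handwheel '{"deltas": [[-1,0,0,0.025,0],[-1,0,0,0,0]]}'; python3 -m handwheel '{"deltas": [[-1,0,0,0.025,0],[-1,0,0,0,0]]}'
```

```text
clock: 11.48
tcp_pos: [0.6103, -0.1938, 0.2606]
orientation: [0.002, 0.727, 0.687, 0.001]
wrist_force: [-0.2, -0.9, 9.9]
finger_gap: 0.0093
grip_force: 62.2
clock: 11.72
tcp_pos: [0.6103, -0.1938, 0.2595]
orientation: [0.002, 0.727, 0.687, 0.001]
wrist_force: [0.3, -0.2, 10.4]
finger_gap: 0.0092
grip_force: 62.2
clock: 11.98
tcp_pos: [0.6102, -0.1939, 0.2581]
orientation: [0.002, 0.727, 0.686, 0.001]
wrist_force: [1.3, 0.0, 7.6]
finger_gap: 0.0093
grip_force: 61.8
```

```bash
python3 -m handwheel '{"deltas": [[-1,0,0,0.025,0],[-1,0,0,0,0]]}';python3 -m handwheel '{"deltas": [[-1,0,0,0.025,0],[-1,0,0,0,0]]}'; python3 -m handwheel '{"deltas": [[-1,0,0,0.025,0],[-1,0,0,0,0]]}'
```

```text
clock: 12.22
tcp_pos: [0.6101, -0.1938, 0.2565]
orientation: [0.001, 0.727, 0.686, 0.0]
wrist_force: [2.3, -0.2, 6.6]
finger_gap: 0.0091
grip_force: 61.3
clock: 12.48
tcp_pos: [0.61, -0.1937, 0.2546]
orientation: [0.001, 0.727, 0.687, 0.0]
wrist_force: [3.4, -0.9, 2.9]
finger_gap: 0.0093
grip_force: 60.8
clock: 12.72
tcp_pos: [0.6098, -0.1935, 0.2525]
orientation: [-0.0, 0.727, 0.687, 0.0]
wrist_force: [5.0, -1.6, -1.4]
finger_gap: 0.0095
grip_force: 60.3
```

```bash
python3 -m handwheel '{"deltas": [[-1,0,0.015,0.025,0],[-1,0,0,0,0]]}';python3 -m handwheel '{"deltas": [[-1,0,0.005,0.025,0],[-1,0,0,0,0]]}'; python3 -m handwheel '{"deltas": [[-1,0,0,0.02,0],[-1,0,0,0,0]]}'
```

```text
clock: 12.98
tcp_pos: [0.6099, -0.1933, 0.2511]
orientation: [-0.001, 0.727, 0.687, -0.0]
wrist_force: [4.7, -0.5, -3.5]
finger_gap: 0.0094
grip_force: 60.0
clock: 13.22
tcp_pos: [0.61, -0.1932, 0.2503]
orientation: [-0.001, 0.727, 0.687, -0.0]
wrist_force: [4.5, -1.6, -5.9]
finger_gap: 0.009
grip_force: 59.9
clock: 13.48
tcp_pos: [0.61, -0.1932, 0.2499]
orientation: [-0.0, 0.727, 0.687, -0.0]
wrist_force: [4.1, -0.3, -5.0]
finger_gap: 0.0095
grip_force: 59.9
```

```bash
python3 -m handwheel '{"deltas": [[-1,0,0.01,0.02,0],[-1,0,0,0,0]]}';python3 -m handwheel '{"deltas": [[-1,0,0,0.02,0],[-1,0,0,0,0]]}'
python3 - <<'E'
from h import *
s=status.get_state();print(s['tcp_pos'],s['wrist_force'],s['ft_torque'])
c=optics.read_camera('scene'); v=c['frame'][150:270,270:430]; cv2.imwrite('pics/s5.png',cv2.resize(v,None,fx=5,fy=5,interpolation=cv2.INTER_CUBIC)[...,::-1])
E
```

```text
clock: 13.72
tcp_pos: [0.6103, -0.1933, 0.2492]
orientation: [-0.0, 0.727, 0.687, -0.0]
wrist_force: [2.6, 0.0, -4.8]
finger_gap: 0.009
grip_force: 59.9
clock: 13.98
tcp_pos: [0.6104, -0.1934, 0.2485]
orientation: [-0.0, 0.727, 0.687, -0.0]
wrist_force: [2.0, -0.7, -4.1]
finger_gap: 0.0095
grip_force: 59.9
[ 0.61040642 -0.19338099  0.24849034] [ 2.02537432 -0.66967906 -4.14487787] [ 0.06088924 -0.46271238  0.00251392]
```

View pics/s5.png

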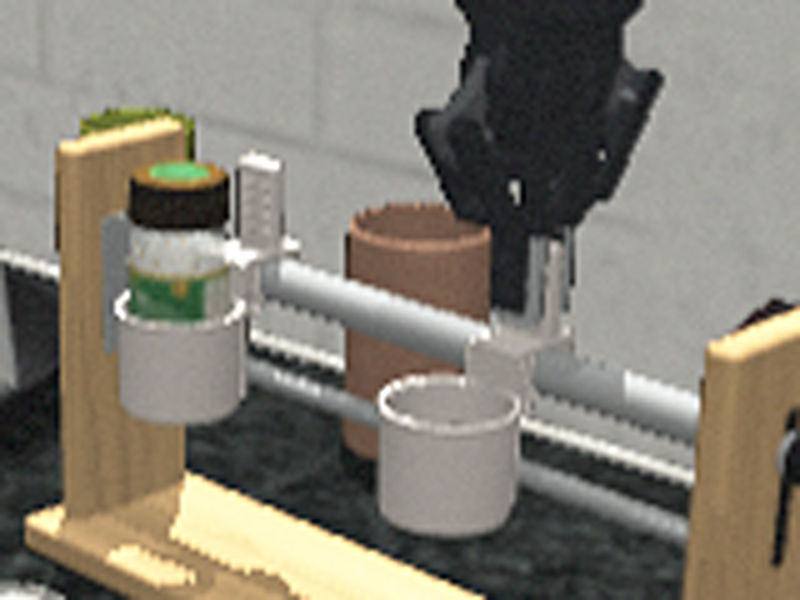

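The clip is over the bar at (510,350) with the cup towards us, but it is not quite home yet.

```bash
python3 -m handwheel '{"deltas": [[-1,0,0.005,0.015,0],[-1,0,0,0,0]]}';python3 -m handwheel '{"deltas": [[-1,0,0,0.015,0],[-1,0,0,0,0]]}';python3 -m handwheel '{"deltas": [[-1,0,0,0.015,0],[-1,0,0,0,0]]}'
```

```text
clock: 14.28
tcp_pos: [0.6106, -0.1934, 0.2481]
orientation: [-0.0, 0.727, 0.687, -0.0]
wrist_force: [0.4, 0.2, -3.3]
finger_gap: 0.0089
grip_force: 60.2
clock: 14.52
tcp_pos: [0.6106, -0.1934, 0.248]
orientation: [0.0, 0.727, 0.687, -0.0]
wrist_force: [-2.0, 2.1, 1.7]
finger_gap: 0.0092
grip_force: 60.8
clock: 14.78
tcp_pos: [0.6106, -0.1934, 0.248]
orientation: [0.0, 0.727, 0.687, 0.0]
wrist_force: [-3.5, 2.3, 4.9]
finger_gap: 0.009
grip_force: 61.4
```

Home: the height holds at 0.248 while the force rises to +5 N. I'll relieve the push, release, lift and go to the shaker.

```bash
python3 -m handwheel '{"deltas": [[-1,0,0,-0.02,0],[-0.5,0,0,0,0],[-0.3,0,0,0,0],[-0.2,0,0,0,0],[-0.2,0,0,0,0],[-0.2,0,0,0,0]]}' && python3 -m handwheel '{"deltas": [[-0.2,0,0,-0.2,0],[-0.2,0,0,-0.3,0],[-0.2,0,0,-0.4,0],[-0.2,0,0,-0.5,0],[0,0,-0.4,0,0],[0.2,-0.2,-0.7,0,0],[0.2,-0.56,-0.8,0,-0.5],[0.2,0,0,0,0]]}' && python3 -m handwheel '{"deltas": [[0.2,-0.5,-0.75,0,0],[0.2,-0.5,-0.75,0,0],[0.2,-0.7,-0.7,0,-0.5],[0.2,0,0,0,-1],[0.2,0,0,0,-1],[0.2,0,0,0,-1],[0.2,0,0,0,-1],[0.2,0,0,0,-1],[0.2,0,0,0,-1],[0.2,0,0,0,-1],[0.2,0,0,0,-1],[0.2,0,0,0,0],[0.2,0,0,0,0]]}'
python3 - <<'E'
from h import *
s=status.get_state();print(s['tcp_pos'],s['orientation'],s['wrist_force'])
c=optics.read_camera('wrist'); save(c,'w6.png'); np.savez('w6.npz',P=cloud(c),f=c['frame'])
c=optics.read_camera('scene'); np.savez('s6.npz',P=cloud(c),f=c['frame']); cv2.imwrite('pics/s6.png',cv2.resize(c['frame'][150:270,270:430],None,fx=5,fy=5,interpolation=cv2.INTER_CUBIC)[...,::-1])
c=optics.read_camera('top'); np.savez('t6.npz',P=cloud(c),f=c['frame'])
E
```

```text
clock: 15.52
tcp_pos: [0.6109, -0.1935, 0.2477]
orientation: [0.0, 0.727, 0.687, 0.0]
wrist_force: [0.9, -0.2, 0.7]
finger_gap: 0.0341
grip_force: 0.0
clock: 16.52
tcp_pos: [0.5319, -0.2205, 0.3054]
orientation: [0.001, 0.697, 0.717, 0.0]
wrist_force: [-0.3, 0.4, 0.1]
finger_gap: 0.0512
grip_force: 0.0
clock: 18.15
tcp_pos: [0.4478, -0.2901, 0.3041]
orientation: [0.0, 0.03, 1.0, -0.0]
wrist_force: [-1.0, -0.5, 0.2]
finger_gap: 0.0513
grip_force: 0.0
[ 0.44781466 -0.29008625  0.30411335] [ 3.65341433e-04  3.01138897e-02  9.99546395e-01 -1.53890688e-04] [-1.0098249  -0.54935291  0.22330435]
```

View pics/w6.png

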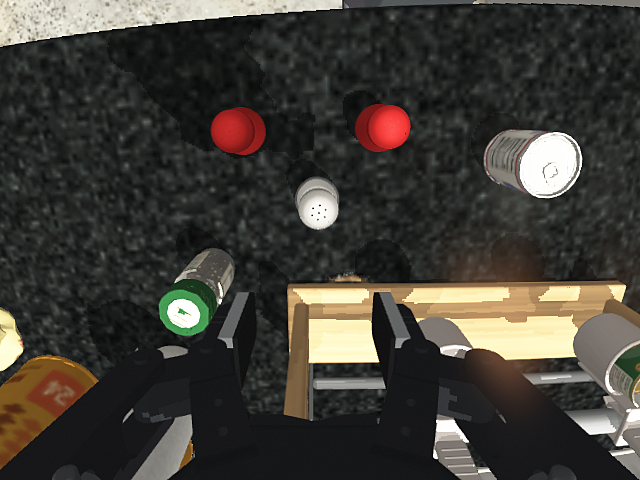

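View pics/s6.png

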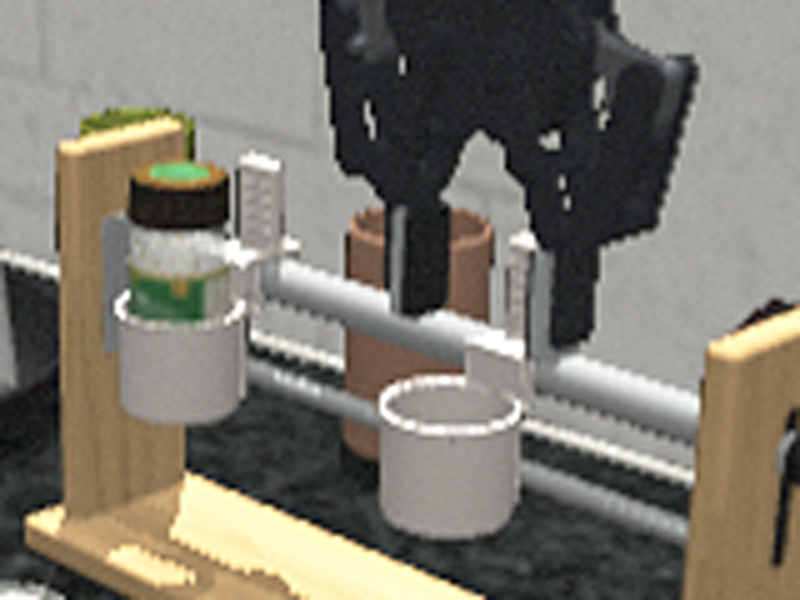

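The wrist image shows the white pierced shaker top at (318,203), with the red ones at (240,130) and (385,127). The scene crop shows the new holder seated level with the cup towards us.

```bash
python3 - <<'E'
from h import *
from scipy.optimize import least_squares
d=np.load('w6.npz');P=d['P'];f=d['f'].astype(int)
near=np.hypot(P[...,0]-.441,P[...,1]+.286)<.04
sat=f.max(2)-f.min(2)
q=P[near&(sat<40)&(P[...,2]>.015)]
print('max z',np.percentile(q[:,2],[90,98]))
for a,b in ((.02,.07),(.072,.1),(.084,.1)):
    s=q[(q[:,2]>a)&(q[:,2]<b)]; print(a,b,len(s),np.median(s,0),s.min(0),s.max(0))
s=q[(q[:,2]>.01)&(q[:,2]<.068)]
g=lambda p:np.hypot(s[:,0]-p[0],s[:,1]-p[1])-.022
r=least_squares(g,[.441,-.286],loss='soft_l1',f_scale=.001); print('axis',r.x,np.abs(r.fun).mean())
t=status.get_state();M=q2R(t['orientation']);T=t['tcp_pos']
tgt=np.array([*r.x,.066+.054]);print('units',M.T@(tgt-T)/.04,'yawy',np.degrees(np.arctan2(M[1,1],M[0,1])))
# fitted cup seen by wrist/top/scene
for n in('t6','s6','w6'):
    e=np.load(n+'.npz');Q=e['P'];F=e['f'].astype(int)
    m=(np.hypot(Q[...,0]-.5607,Q[...,1]+.1905)<.034)&(F.min(2)>90)
    k=Q[m&(abs(Q[...,2]-.1503)<.003)]
    if len(k)>20:
        gg=lambda p:np.maximum(0,abs(np.hypot(k[:,0]-p[0],k[:,1]-p[1])-.0265)-.0015)
        print(n,len(k),least_squares(gg,[.5607,-.1905],loss='soft_l1',f_scale=.002).x,np.median(k[:,2]))
E
```

```text
max z [0.32331136 0.32783128]
0.02 0.07 565 [ 0.42433585 -0.28719136  0.04508075] [ 0.41856147 -0.30700088  0.02041713] [ 0.44793022 -0.26471079  0.06991551]
0.072 0.1 1257 [ 0.43642455 -0.28523191  0.08505129] [ 0.42174437 -0.30226741  0.07201415] [ 0.45596113 -0.26869273  0.09036211]
0.084 0.1 735 [ 0.4384641  -0.28548729  0.08665654] [ 0.4260273  -0.29793293  0.08400365] [ 0.4520811  -0.27264903  0.09036211]
axis [ 0.44338478 -0.28559535] 0.0013321648713964273
units [0.10962078 0.10506793 4.59468402] yawy 86.62994473046263
t6 94 [ 0.56071031 -0.19291978] 0.150726482456792
s6 132 [ 0.55985191 -0.19311692] 0.14992707836076402
w6 133 [ 0.55798477 -0.19183896] 0.14969388942515205
```

```bash
python3 -m handwheel '{"deltas": [[0.5,0.19,0.1,0,0],[0.5,0,0,0.8,0],[0.5,0,0,1,0],[0.5,0,0,1,0],[0.5,0,0,0.8,0],[0.5,0,0,0.6,0],[0.5,0,0,0.3,0],[0.5,0,0,0.1,0],[0.5,0,0,0,0]]}' && python3 -m handwheel '{"deltas": [[-1,0,0,0,0],[-1,0,0,0,0],[-1,0,0,0,0],[-1,0,0,0,0],[-1,0,0,0,0]]}' 30 && python3 -m handwheel '{"deltas": [[-1,0,0,-0.3,0],[-1,0,0,-0.7,0],[-1,0,0,-0.9,0],[-1,0,0,-0.9,0],[-1,0,0,-0.9,0],[-1,0,0,-0.8,0],[-1,0,0,-0.3,0],[-1,-0.35,0.3,0,0],[-1,-0.7,0.6,0,0],[-1,-0.7,0.6,0,0],[-1,-0.7,0.65,0,0],[-1,-0.3,0.27,0,0],[-1,-0.1,0.1,0,0],[-1,0,0,0,0],[-1,0,0,0,0],[-1,0,0,0,0]]}'
python3 - <<'E'
from h import *
from scipy.optimize import least_squares
t=status.get_state();T=t['tcp_pos'];print(T,t['wrist_force'])
def circ(k,p0,r0,tol):
    gg=lambda p:np.maximum(0,abs(np.hypot(k[:,0]-p[0],k[:,1]-p[1])-r0)-tol)
    return least_squares(gg,p0,loss='soft_l1',f_scale=.002).x
for n in('top','scene','wrist'):
    c=optics.read_camera(n);Q=cloud(c);F=c['frame'].astype(int)
    if n=='wrist': save(c,'w7.png')
    if n=='scene': cv2.imwrite('pics/s7.png',cv2.resize(c['frame'][120:270,270:430],None,fx=4,fy=4,interpolation=cv2.INTER_CUBIC)[...,::-1])
    rr=np.hypot(Q[...,0]-.5605,Q[...,1]+.191)
    k=Q[(rr<.034)&(F.min(2)>90)&(abs(Q[...,2]-.1503)<.003)]
    o=Q[(np.hypot(Q[...,0]-T[0],Q[...,1]-T[1])<.03)&(F.min(2)>80)&(Q[...,2]>.195)&(Q[...,2]<.24)]
    print(n,'cup',len(k),circ(k,[.5605,-.191],.0265,.0015) if len(k)>20 else '', 'shaker',len(o),circ(o,T[:2],.022,0) if len(o)>20 else '')
    if len(o)>20: print('   lowest z',np.percentile(o[:,2],[0,3]))
E
```

```text
clock: 19.42
tcp_pos: [0.4402, -0.2859, 0.1203]
orientation: [0.0, 0.029, 1.0, -0.0]
wrist_force: [-0.1, 0.3, -0.1]
finger_gap: 0.0642
grip_force: 0.0
clock: 20.05
tcp_pos: [0.4405, -0.2862, 0.1207]
orientation: [0.001, 0.029, 1.0, -0.001]
wrist_force: [-0.9, 0.5, 6.5]
finger_gap: 0.0348
grip_force: 29.8
clock: 22.05
tcp_pos: [0.559, -0.1922, 0.3119]
orientation: [0.0, 0.029, 1.0, -0.0]
wrist_force: [-0.4, 0.3, -1.8]
finger_gap: 0.0347
grip_force: 29.8
[ 0.5589911  -0.19223846  0.31189781] [-0.41747114  0.31576092 -1.80172212]
top cup 0  shaker 0 
scene cup 130 [ 0.5600294  -0.19249221] shaker 460 [ 0.5619149  -0.19128165]
   lowest z [0.19505271 0.19681569]
wrist cup 876 [ 0.55850971 -0.1911465 ] shaker 2450 [ 0.56105142 -0.19179139]
   lowest z [0.19502552 0.19912326]
```

View pics/s7.png

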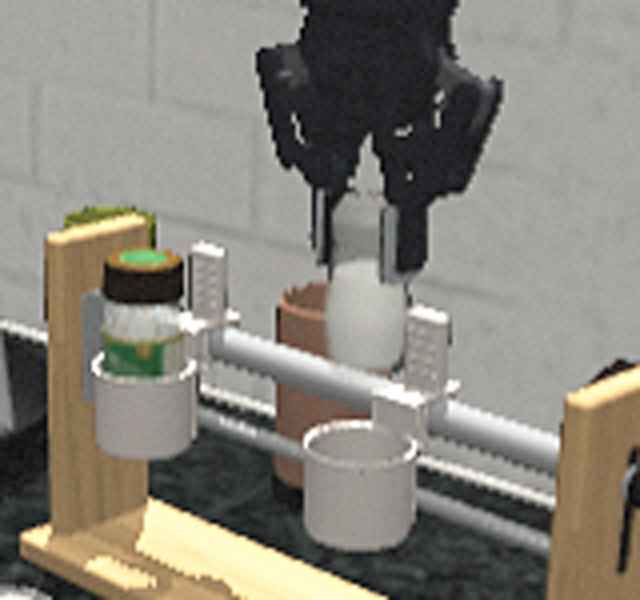

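```bash
python3 - <<'E'
from h import *
from scipy.optimize import least_squares
t=status.get_state();T=t['tcp_pos'];print(T,t['finger_gap'])
for n in('scene','wrist'):
    c=optics.read_camera(n);Q=cloud(c);F=c['frame'].astype(int)
    sat=F.max(2)-F.min(2)
    m=(np.hypot(Q[...,0]-T[0],Q[...,1]-T[1])<.032)&(F.min(2)>70)&(sat<30)&(Q[...,2]>.162)&(Q[...,2]<.29)
    if n=='scene': m[:, :]&=True
    o=Q[m]; print(n,len(o))
    for a in np.arange(.165,.29,.01):
        s=o[(o[:,2]>=a)&(o[:,2]<a+.01)]
        if len(s)>8:
            r=least_squares(lambda p:np.hypot(s[:,0]-p[0],s[:,1]-p[1])-p[2],[*T[:2],.02],loss='soft_l1',f_scale=.001).x
            print('%.3f n%d ctr %.4f %.4f r %.4f  y %.4f..%.4f x %.4f..%.4f'%(a,len(s),*r,s[:,1].min(),s[:,1].max(),s[:,0].min(),s[:,0].max()))
E
```

```text
[ 0.55923675 -0.19199122  0.31187762] 0.03425898166662574
scene 927
0.165 n29 ctr 0.2721 -0.1716 r 0.3152  y -0.2079..-0.1791 x 0.5814..0.5902
0.185 n27 ctr 0.5604 -0.1925 r 0.0187  y -0.2116..-0.1827 x 0.5404..0.5657
0.195 n85 ctr 0.5609 -0.1928 r 0.0195  y -0.2136..-0.1816 x 0.5377..0.5728
0.205 n98 ctr 0.5607 -0.1924 r 0.0207  y -0.2142..-0.1803 x 0.5384..0.5711
0.215 n110 ctr 0.5606 -0.1921 r 0.0215  y -0.2157..-0.1816 x 0.5370..0.5704
0.225 n106 ctr 0.5608 -0.1917 r 0.0205  y -0.2145..-0.1791 x 0.5385..0.5701
0.235 n103 ctr 0.5667 -0.1908 r 0.0250  y -0.2169..-0.1669 x 0.5396..0.5680
0.245 n106 ctr 0.5931 -0.1922 r 0.0490  y -0.2204..-0.1606 x 0.5408..0.5665
0.255 n85 ctr 0.5934 -0.1919 r 0.0494  y -0.2153..-0.1678 x 0.5411..0.5515
0.265 n91 ctr 0.6101 -0.1932 r 0.0651  y -0.2161..-0.1674 x 0.5416..0.5583
0.275 n70 ctr 610.5271 -71.4123 r 614.1195  y -0.2226..-0.1626 x 0.5433..0.5724
wrist 12036
0.185 n41 ctr 0.5604 -0.1920 r 0.0198  y -0.2045..-0.1764 x 0.5404..0.5482
0.195 n189 ctr 0.5596 -0.1918 r 0.0198  y -0.2079..-0.1749 x 0.5392..0.5497
0.205 n237 ctr 0.5593 -0.1917 r 0.0208  y -0.2094..-0.1736 x 0.5377..0.5492
0.215 n605 ctr 0.5594 -0.1916 r 0.0214  y -0.2121..-0.1701 x 0.5373..0.5570
0.225 n911 ctr 0.5594 -0.1914 r 0.0203  y -0.2116..-0.1710 x 0.5376..0.5555
0.235 n1021 ctr 0.5593 -0.1912 r 0.0189  y -0.2141..-0.1670 x 0.5390..0.5546
0.245 n1291 ctr 0.5903 -0.1927 r 0.0475  y -0.2159..-0.1667 x 0.5404..0.5574
0.255 n1085 ctr 0.5917 -0.1928 r 0.0493  y -0.2159..-0.1667 x 0.5407..0.5669
0.265 n2984 ctr 0.5582 -0.1907 r 0.0157  y -0.2142..-0.1666 x 0.5407..0.5712
0.275 n3672 ctr 0.5566 -0.1905 r 0.0091  y -0.2143..-0.1667 x 0.5439..0.5708
```

View pics/w7.png

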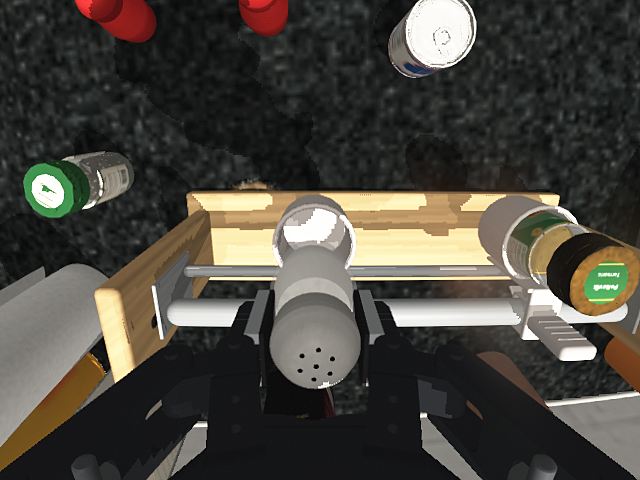

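The shaker hangs upright, centred over the cup, about 0.8 mm too far back. The cup is at (314,237) and the shaker top at (317,345). I'll lower it in.

```bash
python3 -m handwheel '{"deltas": [[-1,0.02,0,0.2,0],[-1,0,0,0.4,0],[-1,0,0,0.3,0],[-1,0,0,0.2,0],[-1,0,0,0.2,0],[-1,0,0,0.2,0],[-1,0,0,0.2,0],[-1,0,0,0.2,0],[-1,0,0,0,0],[-1,0,0,0,0]]}' && python3 -m handwheel '{"deltas": [[-1,0,0,0.05,0],[-1,0,0,0.03,0],[-1,0,0,0,0]]}' && python3 -m handwheel '{"deltas": [[-1,0,0,0.03,0],[-1,0,0,0.02,0],[-1,0,0,0,0]]}'
```

```text
clock: 23.55
tcp_pos: [0.5588, -0.1915, 0.2359]
orientation: [0.0, 0.029, 1.0, -0.0]
wrist_force: [0.7, -0.4, -1.1]
finger_gap: 0.0347
grip_force: 29.8
clock: 23.92
tcp_pos: [0.5587, -0.1915, 0.2324]
orientation: [-0.0, 0.029, 1.0, 0.0]
wrist_force: [0.2, -0.6, -1.2]
finger_gap: 0.0342
grip_force: 29.8
clock: 24.3
tcp_pos: [0.5587, -0.1915, 0.2304]
orientation: [-0.0, 0.029, 1.0, 0.0]
wrist_force: [0.1, 0.2, -0.7]
finger_gap: 0.0342
grip_force: 29.8
```

```bash
python3 -m handwheel '{"deltas": [[-1,0,0,0.02,0],[-1,0,0,0.02,0],[-1,0,0,0,0]]}' && python3 -m handwheel '{"deltas": [[-1,0,0,0.02,0],[-1,0,0,0,0]]}'&& python3 -m handwheel '{"deltas": [[-1,0,0,0.02,0],[-1,0,0,0,0]]}'
```

```text
clock: 24.68
tcp_pos: [0.5587, -0.1915, 0.2288]
orientation: [-0.0, 0.029, 1.0, 0.0]
wrist_force: [-0.4, 0.3, -0.7]
finger_gap: 0.0345
grip_force: 29.8
clock: 24.92
tcp_pos: [0.5587, -0.1915, 0.228]
orientation: [-0.0, 0.029, 1.0, 0.0]
wrist_force: [0.2, -0.8, -1.8]
finger_gap: 0.0345
grip_force: 29.8
clock: 25.18
tcp_pos: [0.5589, -0.1915, 0.2274]
orientation: [0.0, 0.029, 1.0, -0.0]
wrist_force: [0.7, -0.2, -0.5]
finger_gap: 0.0347
grip_force: 29.9
```

```bash
python3 -m handwheel '{"deltas": [[-1,0,0,0.015,0],[-1,0,0,0,0]]}' && python3 -m handwheel '{"deltas": [[-0.1,0,0,0,0],[0,0,0,0,0],[0.2,0,0,0,0],[0.3,0,0,0,0],[0.3,0,0,0,0],[0.3,0,0,0,0]]}' && python3 -m handwheel '{"deltas": [[0.3,0,0,-0.3,0],[0.3,0,0,-0.5,0],[0.3,0,0,-0.7,0],[0.3,0,0,-0.7,0],[0.3,0,0,-0.5,0],[0.3,0.6,0,0,0],[0.3,0.8,0,0,0],[0.3,0.8,0,0,0],[0.3,0.6,0,0,0],[0.3,0,0,0,0],[0.3,0,0,0,0]]}'
python3 - <<'E'
from h import *
c=optics.read_camera('scene'); v=c['frame'][130:380,210:480]; cv2.imwrite('pics/s8.png',cv2.resize(v,None,fx=2.4,fy=2.4,interpolation=cv2.INTER_CUBIC)[...,::-1])
Q=cloud(c);F=c['frame'].astype(int)
m=(np.hypot(Q[...,0]-.56,Q[...,1]+.192)<.03)&(F.min(2)>70)&(Q[...,2]>.155)&(Q[...,2]<.22)
o=Q[m];print(len(o),'top z',np.percentile(o[:,2],[95,99,100]),'lower x,y',o[o[:,2]<.175].mean(0),'upper',o[o[:,2]>.185].mean(0))
E
```

```text
clock: 25.42
tcp_pos: [0.5589, -0.1915, 0.2268]
orientation: [0.0, 0.029, 1.0, -0.0]
wrist_force: [1.2, -0.8, -0.3]
finger_gap: 0.0343
grip_force: 30.0
clock: 26.18
tcp_pos: [0.5587, -0.1915, 0.2267]
orientation: [0.0, 0.029, 1.0, 0.0]
wrist_force: [0.3, 0.7, -0.8]
finger_gap: 0.0556
grip_force: 0.0
clock: 27.55
tcp_pos: [0.4476, -0.1854, 0.3354]
orientation: [0.001, 0.029, 1.0, -0.0]
wrist_force: [0.3, -0.5, -0.5]
finger_gap: 0.0555
grip_force: 0.0
405 top z [0.19291677 0.19399765 0.19499023] lower x,y [ 0.5550857  -0.19943783  0.1641502 ] upper [ 0.55042534 -0.19558225  0.19010697]
```

View pics/s8.png

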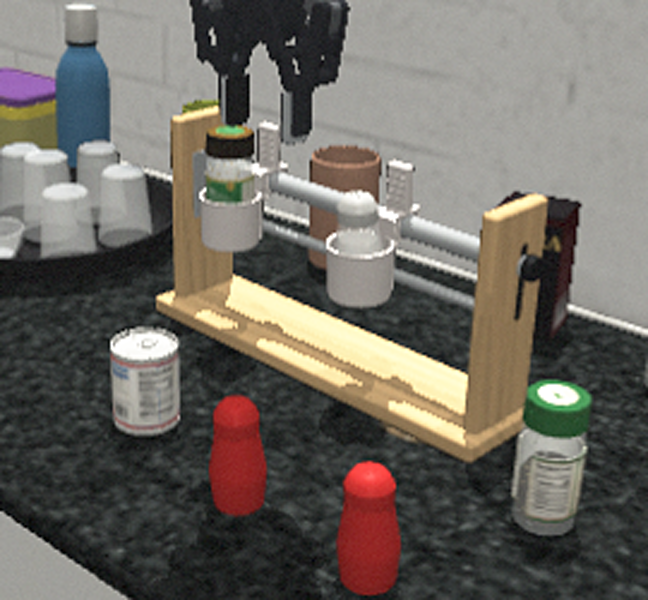

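The shaker stands upright in the cup at (358,235), the clip sits on the bar, and everything else is where it was. I'm handing in.

```bash
python3 -c "
from workcell import hand_in
print(hand_in())"
```

```text
the job is handed in; nothing more can be done
None
```

The job is handed in: the holder snapped home on the upper bar with no more than about 11 N of push in the readings, the salt shaker stands upright in its cup, and nothing else was moved; it took about 28 s of the 66 s.

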